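Feel the depth of a slanted bore and lay down the matching spacer block

TASK

Take the depth rod from its stand, feel the bottom of the slanted blind hole in the housing with it, and put the rod back in its stand. Then lay the one spacer block that is as long as the hole is deep down on its side on the raised pad (the low step lets you tip it over); leave the other two blocks standing where they are and do not disturb the other things on the bench.

Things in the scene. Friction and masses are not known exactly. Their poses are not given: they have to be found in the camera images.
- housing: Aluminium housing block (60 x 170 x 125 mm) fixed on a dark steel angle plate, 170 mm high in all. Origin at the bench; z up, x away from the mouth. Two dark bolt heads stand 8 mm out of the block's face, 65 mm to either side of the hole. The blind hole is 20 mm across, in the middle of the face that looks up and towards the robot (-x of the housing), and leans 27 degrees from vertical.
- bore_mouth (a point): Centre of the hole's mouth in the housing's face, 157 mm above the bench. z points out of the hole along its axis (27 degrees from vertical, leaning to the housing's -x), y lies across. The hole is 65, 90 or 115 mm deep along its axis; it has a flat bottom, and only feeling tells which.
- stand: Fixed dark steel stand for the rod: 60 x 60 mm block, 65 mm high, on a 90 x 90 mm foot 8 mm thick, with an upright hole 17 mm across and 55 mm deep, with a 3 mm chamfer, in the middle of its top. Origin at the bench under its centre, z up. A loose bystander stands between it and the robot, to the right: a dark steel lathe tool holder 50 mm high (x under 0.40 m, y under 0.07 m in the robot's frame).
- stand_mouth (a point): Centre of the mouth of the stand's hole, 65 mm above the bench; z up.
- rod_tip (a point): Lower end of the depth rod: a round steel shaft 14 mm across and 145 mm long below a square black handle 24 x 24 mm and 45 mm long (190 mm in all, 0.16 kg). It starts upright in the stand, tip on the floor of the stand's hole. z points along the rod from tip to handle; x and y are square to the handle's flats.
- rod_handle (a point): Centre of the rod's square handle, 167.5 mm from the tip; axes as for the tip. Grip it here.
- rest_step (a point): Upper edge of the low step, at its middle, on the fixed lay-down rest (180 x 330 mm). x points from the standing blocks to the raised pad, y along the step, z up. The step is 10 mm high: on its -x side is a steel shelf 45 mm deep on which the blocks stand (6 mm above the bench), on its +x side the black rubber pad (16 mm above the bench, 135 mm deep).
- block_65_center (a point): Centre of the aluminium spacer block that is 65 mm tall, 28 mm thick (x) and 50 mm wide (y), 1 mm to 4 mm in front of the step, standing; mass about 0.25 kg, give or take 30 %. Axes: x thickness, towards the pad as it stands; z its length. The three stand side by side 105 mm apart, in any order.
- block_90_center (a point): Centre of the aluminium spacer block that is 90 mm tall, 28 mm thick (x) and 50 mm wide (y), 1 mm to 4 mm in front of the step, standing; mass about 0.34 kg, give or take 30 %. Axes: x thickness, towards the pad as it stands; z its length. The three stand side by side 105 mm apart, in any order.
- block_115_center (a point): Centre of the aluminium spacer block that is 115 mm tall, 28 mm thick (x) and 50 mm wide (y), 1 mm to 4 mm in front of the step, standing; mass about 0.43 kg, give or take 30 %. Axes: x thickness, towards the pad as it stands; z its length. The three stand side by side 105 mm apart, in any order.
- screwdriver: Bystander, loose: screwdriver, lying, about 200 mm long, to the left of the stand. Origin at its underside.
- rest: The fixed lay-down rest, origin on the bench under its middle. Loose bystanders near it: a bottle (190 mm tall), a jar (100 mm) and a brass bushing (40 mm), all behind the pad, at x over 0.78 m in the robot's frame; and a wrench lying flat nearer the robot, at x under 0.43 m. A chuck key lies behind the housing, further left.
There are look-alikes about, which are no part of the job. Leave any orange look-alike of the part that bears rod_tip alone.

How it is judged:
By the outcome, as a careful person would: the job done as asked, in the order asked, and still so for the second after the job is handed in, with the robot touching nothing.
It also fails if it takes over 64 s, if anything falls off the work surface, if the arm or the gripper's body presses on something with over 40 N, if the wrist force passes 120 N, or if a joint passes its speed limit or range.

ROBOT

A 7-joint arm with a two-finger parallel gripper is mounted at the origin on the work surface. World frame = base frame: x ahead of the robot, y to its left, z up, the work surface at z = 0. Lengths are in m, angles in rad, forces in N, time in s.
With the tool pointing down it reaches from about 0.4 to 0.9 m from the base axis. Payload 5.5 kg.
Tool frame: the origin (TCP) lies between the finger pads; the fingertips stand 19 mm ahead of it and the grasp point (between the pads) is the TCP; z points along the fingers, y is the direction in which the jaws open and shut (so a half turn about z gives the same grasp; the last joint's range is limited). The gripper opens to 92 mm and grips with 3 to 60 N. Pads are 19 mm wide; open, the fingers measure 130 mm over their backs; the gripper's body (75 mm by 190 mm) begins 47 mm behind the grasp point.
Start: joints at [1.527, 0.501, -0.427, 1.55, 0.221, 1.138, -0.21], TCP at [0.196, -0.62, 0.246] pointing down, gripper open.
Joint ranges: [-2.88, 2.88], [-0.31, 2.03], [-1.54, 1.56], [0.2, 2.42], [-1.41, 4.55], [0.19, 2.02], [-2.57, 2.57]. Speed limits (rad/s): [2.57, 2.57, 3.14, 3.14, 3.14, 3.14, 3.14].

INTERFACE

Orientations are given as a unit quaternion [x, y, z, w].
In Python, from station import bot, effector, planner, telemetry, eyes, order gives the robot as it stands. Calls block until the motion is done:
- bot.reach(position, orientation): joint-space move of the TCP to a pose.
- bot.move_linear(position, rotation=None, velocity=0.15, stop_force=None): straight line of the TCP; rotation=None keeps the orientation; velocity is the mean speed in m/s. With stop_force (N) it stops when the force on the tool has changed by that much, and returns True; else False.
- bot.move_joints(angles): joint-space move.
- effector.gripper_to(opening): finger opening in m; the grip force is fixed at half the most; returns when the fingers have stopped.
- bot.wait(seconds).
- planner.inverse_kinematics(position, orientation): joint angles nearest the present ones, or None.
- telemetry.get_obs(): the state.
- eyes.camera(name): name is "scene" or "top" or "wrist"; returns the picture (384x512x3 uint8, red, green, blue); there is no depth.
- eyes.camera_info(name): a dict with "intrinsics" (3x3 intrinsics, pixels), "origin" and "orientation" of the camera in the world. Camera axes: x right, y up, looking along -z (the intrinsics and any distortion apply to the point x, -y, -z); pixel columns grow to the right and rows downward; lengths in m; the calibration is good to about 2 mm. A picture is of the moment at which its call begins: read the wrist's pose just before it. camera_info takes no time and is no camera call; for the wrist camera it gives the pose at the moment of the call.
A pose or a line that the arm cannot do raises bot.PlanningError and nothing moves.
- order.finish_job(): hands the job in, once; it reports no verdict.
The state is a dict: "time_s": time; "q": joint angles; "qd": joint speeds; "joint_efforts": joint torques, N m; "tcp_pos": TCP position; "orientation": TCP orientation; "contact_force": force on the tool from outside, world axes, zero at the start; "wrist_torque": the same for the moment, N m; "opening": finger opening in m.
Only numpy, scipy, OpenCV 4.12 (cv2) and the standard library are available. Lean on these libraries where they do the work, as an engineer would, in place of code of your own. Each camera call takes 0.05 s, during which the arm holds its last target. There are 200 camera calls.

## Working session

There is one attempt and no reset: what is moved stays moved. The work goes in short steps, each a Python script; the robot and the scene stay as the last script left them, time stands still between calls to the robot, and variables do not carry over. Pictures are saved under pics/ and viewed, about 8 in all and at most 12, crops included, and the job is handed in when it is done.

```bash
ls; mkdir -p pics; python3 - <<'E'
from station import bot, effector, planner, telemetry, eyes, order
import cv2, numpy as np
np.set_printoptions(precision=4,suppress=True)
for n in ("scene","top"):
    im=eyes.camera(n); cv2.imwrite(f"pics/{n}0.png",cv2.resize(im[:,:,::-1],(800,600),interpolation=cv2.INTER_CUBIC)); cv2.imwrite(f"pics/{n}raw.png",im[:,:,::-1])
    print(n,eyes.camera_info(n))
print(eyes.camera_info("wrist"))
o=telemetry.get_obs();print(o)
E
```

```text
pics
scene {'intrinsics': array([[478.1315,   0.    , 254.5393],
       [  0.    , 478.1315, 186.1179],
       [  0.    ,   0.    ,   1.    ]]), 'origin': array([ 1.4136, -0.1862,  1.0128]), 'orientation': array([0.3084, 0.2531, 0.5669, 0.7207])}
top {'intrinsics': array([[379.8848,   0.    , 257.2675],
       [  0.    , 379.8848, 189.5885],
       [  0.    ,   0.    ,   1.    ]]), 'origin': array([0.3925, 0.0243, 1.1549]), 'orientation': array([ 0.0422, -0.0311, -0.7007,  0.7115])}
{'intrinsics': array([[343.3245,   0.    , 256.8524],
       [  0.    , 343.3245, 194.9572],
       [  0.    ,   0.    ,   1.    ]]), 'origin': array([ 0.266 , -0.5978,  0.3842]), 'orientation': array([-0.1112,  0.0822, -0.5853,  0.7989])}
{'time_s': 0.1, 'q': array([ 1.5272,  0.5017, -0.4268,  1.5513,  0.2208,  1.1383, -0.2103]), 'qd': array([ 0.0015, -0.001 , -0.0016, -0.0001,  0.0019, -0.0015,  0.0007]), 'joint_efforts': array([ -0.0118, -56.7878,  -5.8392, -27.9916,  -0.0691,   0.0241,
         0.0001]), 'tcp_pos': array([ 0.1961, -0.6191,  0.2448]), 'orientation': array([ 0.9883,  0.1528, -0.0001, -0.0009]), 'contact_force': array([-0.3477, -0.6135, -0.0138]), 'wrist_torque': array([-0.0301,  0.0347, -0.0265]), 'opening': 0.09164756009784782}
```

View pics/scene0.png

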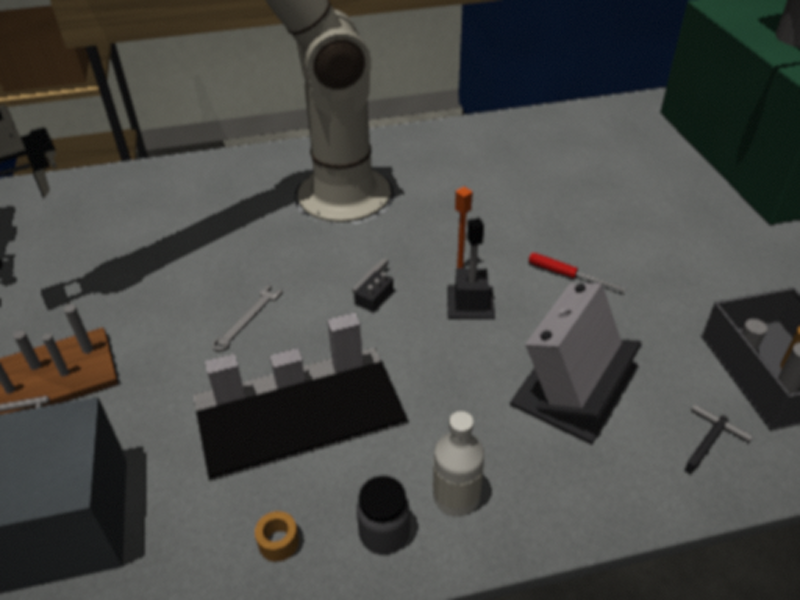

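View pics/top0.png

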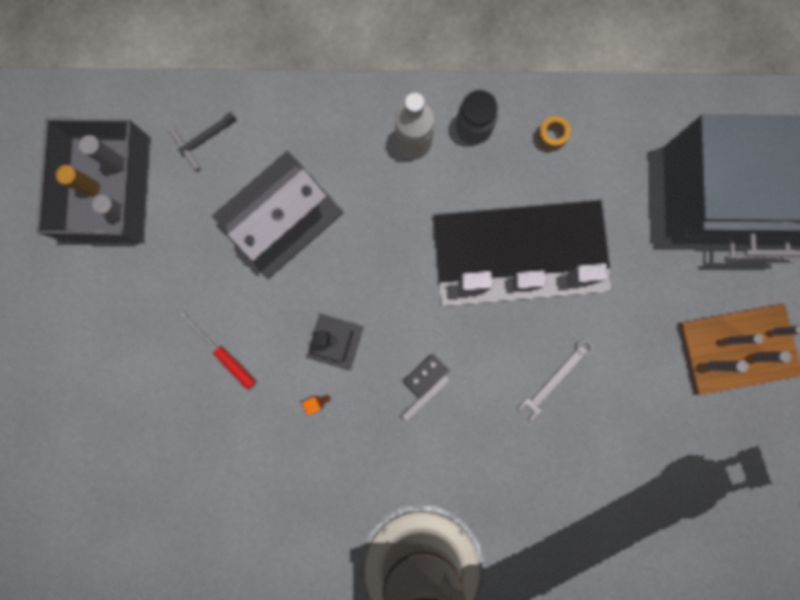

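The scene view shows the stand with the black-handled rod (475,230–300), the orange look-alike just behind it (463,200), and the housing (575,345). It also shows the blocks at (225,380), (287,370) and (345,345). The top view shows the stand foot centred near (335,342), the hole at (278,214), and bolts at (306,190) and (250,240). The rest corners are at (434,215), (601,201), (610,291) and (443,305).

```bash
cat > h.py <<'E'
import numpy as np, cv2, json
from scipy.spatial.transform import Rotation as R
np.set_printoptions(precision=4,suppress=True)
def pix2z(info,uv,z):
    K=info["intrinsics"]; uv=np.atleast_2d(uv).astype(float)
    d=np.c_[(uv[:,0]-K[0,2])/K[0,0],-(uv[:,1]-K[1,2])/K[1,1],-np.ones(len(uv))]
    d=R.from_quat(info["orientation"]).apply(d); o=np.array(info["origin"])
    return o+d*((z-o[2])/d[:,2])[:,None]
def proj(info,P):
    K=info["intrinsics"]; p=R.from_quat(info["orientation"]).inv().apply(np.atleast_2d(P)-info["origin"])
    return np.c_[K[0,0]*p[:,0]/-p[:,2]+K[0,2],K[1,1]*p[:,1]/p[:,2]+K[1,2]]
def down(yaw):  # tool z down, tool x at world angle yaw
    return R.from_matrix(np.array([[np.cos(yaw),np.sin(yaw),0],[np.sin(yaw),-np.cos(yaw),0],[0,0,-1]])).as_quat()
E
python3 - <<'E'
from h import *
from station import eyes,planner,telemetry
t=eyes.camera_info("top"); s=512/800.
def T(z,*p): return pix2z(t,np.array(p)*s,z)[:,:2]
print("foot",T(.008,(321,315),(362,328),(350,368),(308,355)))
print("handle",T(.195,(320,341)))
print("bolts+hole",T(.164,(306,190),(250,240)),T(.157,(278,214)))
print("pad",T(.016,(434,215),(602,201)), "shelf",T(.006,(610,291),(443,305)))
print("tops",[T(.006+h,(u,v)) for h,u,v in ((.115,477,281),(.065,531,279),(.09,592,273))])
w=eyes.camera_info("wrist");o=telemetry.get_obs();Rt=R.from_quat(o["orientation"])
print("cam in tool",Rt.inv().apply(w["origin"]-o["tcp_pos"]),"look",Rt.inv().apply(R.from_quat(w["orientation"]).apply([0,0,-1])),"up",Rt.inv().apply(R.from_quat(w["orientation"]).apply([0,1,0])))
for p,y in (((.36,.16,.36),0),((.5,.2,.4),0),((.5,.27,.4),.0),((.45,-.1,.36),0),((.5,-.1,.36),0),((.45,-.1,.36),3.14)): print(p,planner.inverse_kinematics(p,down(y)))
im=cv2.imread("pics/sceneraw.png");a=cv2.resize(im[110:290,270:420],None,fx=4,fy=4,interpolation=cv2.INTER_CUBIC)[:600]
b=cv2.imread("pics/topraw.png")[90:270,110:240]; b=cv2.resize(b,None,fx=3,fy=3,interpolation=cv2.INTER_CUBIC)
E
```

```text
foot [[0.4728 0.1998]
 [0.4488 0.1196]
 [0.3717 0.1409]
 [0.3952 0.2226]]
handle [[0.4176 0.1716]]
bolts+hole [[0.6762 0.2082]
 [0.5879 0.3009]] [[0.6354 0.2564]]
pad [[ 0.6715 -0.0169]
 [ 0.7034 -0.3443]] shelf [[ 0.528  -0.3596]
 [ 0.496  -0.0366]]
tops [array([[ 0.5287, -0.0896]]), array([[ 0.5404, -0.1941]]), array([[ 0.5494, -0.2981]])]
cam in tool [ 0.0731  0.0006 -0.1394] look [-0.274   0.0004  0.9617] up [0.9617 0.0009 0.274 ]
(0.36, 0.16, 0.36) [ 0.8713 -0.2225 -1.1573  1.964  -0.2128  1.2747 -1.7846]
(0.5, 0.2, 0.4) [-0.2504  0.1626 -0.2067  1.6266  0.034   1.3558 -2.0325]
(0.5, 0.27, 0.4) [-0.3717  0.2206 -0.2066  1.5575  0.0458  1.3683 -2.1535]
(0.45, -0.1, 0.36) [ 1.1048  0.0835 -0.9861  1.8383  0.0732  1.2579 -1.473 ]
(0.5, -0.1, 0.36) [ 0.9806  0.2196 -0.9641  1.736   0.1877  1.2838 -1.5966]
(0.45, -0.1, 0.36) [ 1.357   0.1501 -1.2901  1.8344  0.1511  1.2686  1.5938]
```

```bash
cat >> h.py <<'E'
LO=np.array([-2.88,-.31,-1.54,.2,-1.41,.19,-2.57]);HI=np.array([2.88,2.03,1.56,2.42,4.55,2.02,2.57])
def margin(q): return -9 if q is None else float(min(np.min(q-LO),np.min(HI-q)))
E
python3 - <<'E'
from h import *
from station import bot,eyes,planner,telemetry
import pickle
o=telemetry.get_obs();p=o["tcp_pos"]
bot.move_linear([p[0],p[1],.42],velocity=.3)
views=dict(blocks=(.54,-.19,.36),housing=(.62,.24,.40),stand=(.42,.17,.36))
tgt=dict(blocks=(.55,-.19,.06),housing=(.635,.256,.157),stand=(.42,.171,.12))
D={}
for n,c in views.items():
    best=None
    for y in np.arange(-3,3.1,.4):
        t=np.array(tgt[n]); h=c[2]-t[2]
        off=.073-.285*(.139+h)
        pp=np.array([t[0]-off*np.cos(y),t[1]-off*np.sin(y),c[2]])
        q=planner.inverse_kinematics(pp,down(y))
        if q is None: continue
        q=np.array(q)
        if margin(q)<.12: continue
        cost=np.max(np.abs(q-telemetry.get_obs()["q"]))
        if best is None or cost<best[0]: best=(cost,y,pp,q)
    print(n,best)
    bot.move_joints(best[3]); bot.wait(.3)
    info=eyes.camera_info("wrist"); im=eyes.camera("wrist"); D[n]=info
    cv2.imwrite(f"pics/w_{n}_raw.png",im[:,:,::-1])
    cv2.imwrite(f"pics/w_{n}.png",cv2.resize(im[:,:,::-1],(800,600),interpolation=cv2.INTER_CUBIC))
pickle.dump(D,open("views.pkl","wb"))
o=telemetry.get_obs();print(o["time_s"],o["q"],o["contact_force"])
E
```

```text
blocks (np.float64(0.5922722583490171), np.float64(1.3999999999999986), array([ 0.5589, -0.1386,  0.36  ]), array([ 0.9749,  0.412 , -1.0389,  1.5836,  0.3612,  1.3543, -0.2767]))
housing (np.float64(0.7643471710951228), np.float64(2.5999999999999988), array([0.6043, 0.2745, 0.4   ]), array([ 0.2109,  0.6388, -1.1615,  1.2869,  0.5787,  1.5679,  0.1628]))
stand (np.float64(0.5904588686623957), np.float64(1.799999999999999), array([0.412 , 0.2051, 0.36  ]), array([ 0.6866,  0.1507, -1.3009,  1.8357,  0.1521,  1.2687, -0.4277]))
6.4333 [ 0.6854  0.1526 -1.3006  1.8344  0.1523  1.2688 -0.4275] [-0.0036 -0.3788  1.0146]
```

View pics/w_stand.png

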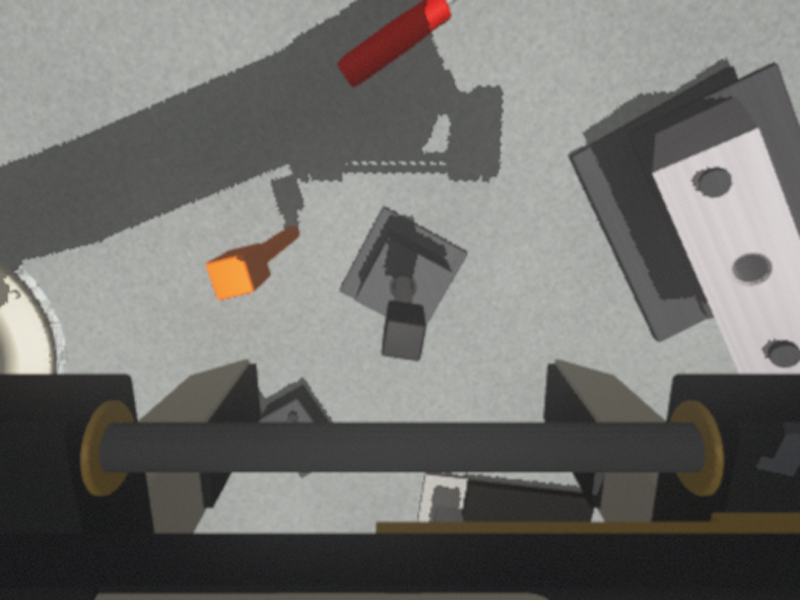

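View pics/w_housing.png

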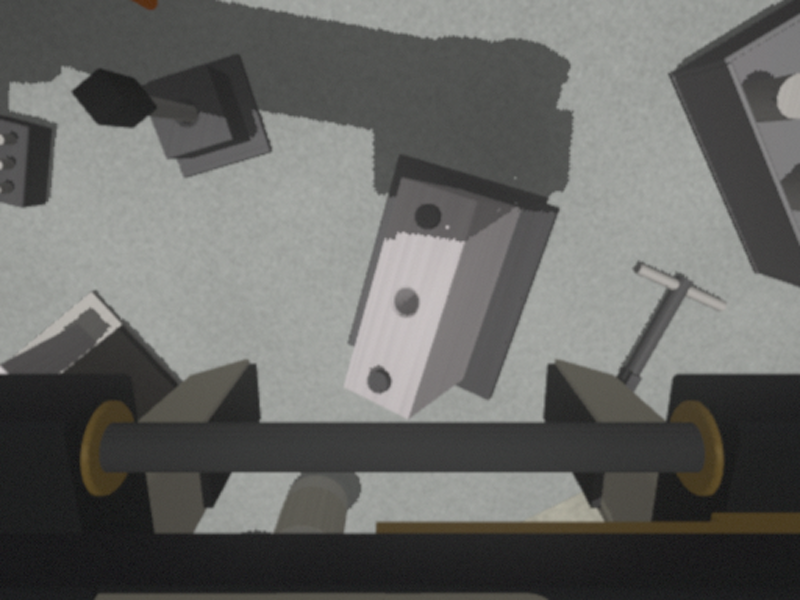

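View pics/w_blocks.png

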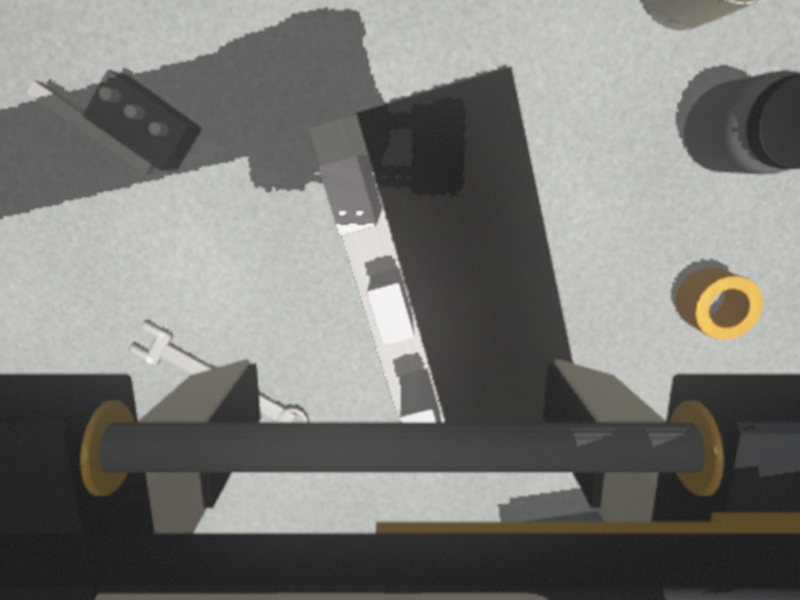

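Stand view: the handle top is a square at about (385–425, 322–360), the shaft meets the stand at (402,288), and the orange rod stands at (232,278). Housing view: hole at (406,302), bolts at (428,216) and (379,380). Blocks view: tall block at upper left (350,195), short at (390,312), middle at (418,400). I'll enlarge the stand and housing.

```bash
python3 - <<'E'
from h import *
a=cv2.imread("pics/w_stand_raw.png")[130:235,215:300]; b=cv2.imread("pics/w_housing_raw.png")[95:270,215:335]
a=cv2.resize(a,None,fx=5,fy=5,interpolation=cv2.INTER_CUBIC); b=cv2.resize(b,None,fx=3,fy=3,interpolation=cv2.INTER_CUBIC)
a=np.clip(a.astype(float)*1.6,0,255).astype(np.uint8)
cv2.imwrite("pics/crop1.png",np.hstack([a,b]))
E
```

```text
(no output)
```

View pics/crop1.png

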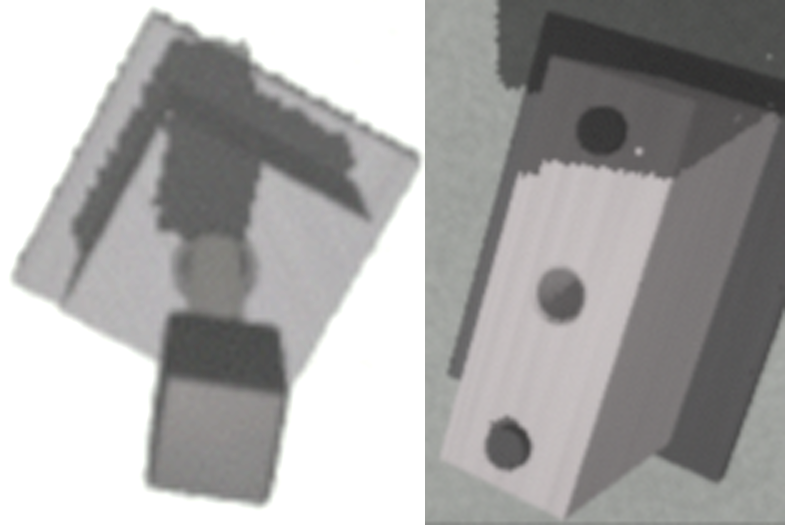

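```bash
python3 - <<'E'
from h import *
import pickle
D=pickle.load(open("views.pkl","rb"))
S=lambda *p:np.array([[215+(u+.5)/5-.5,130+(v+.5)/5-.5] for u,v in p])
H=lambda *p:np.array([[215+(u-425+.5)/3-.5,95+(v+.5)/3-.5] for u,v in p])
c=pix2z(D["stand"],S((162,374),(286,391),(270,504),(150,486)),.2)[:,:2];print("handle",c,c.mean(0),[np.linalg.norm(c[i]-c[i-1]) for i in range(4)])
for e in (c[1]-c[0],c[2]-c[3]): print("yaw mod90",np.degrees(np.arctan2(e[1],e[0]))%90)
for e in (c[2]-c[1],c[3]-c[0]): print("yaw mod90",np.degrees(np.arctan2(e[1],e[0]))%90)
print("mouth",pix2z(D["stand"],S((217,270)),.065))
f=pix2z(D["stand"],S((153,12),(418,155),(14,280)),.008);print("foot",f,"centre",(f[1]+f[2])/2)
print("hole",pix2z(D["housing"],H((561,295)),.157))
b=pix2z(D["housing"],H((602,130),(508,443)),.1641);print("bolts",b,b.mean(0),np.linalg.norm(b[0]-b[1]),np.degrees(np.arctan2(*(b[0]-b[1])[1::-1])))
k=1/1.5625
o=pix2z(D["stand"],[[232*k,278*k]],.2);print("orange",o)
# second view of handle & hole
print("hole in stand view",pix2z(D["stand"],[[752*k,267*k]],.157), "bolts",pix2z(D["stand"],[[713*k,181*k],[784*k,353*k]],.1641))
# tri of orange with scene handle for height
sc=dict(intrinsics=np.array([[478.1315,0,254.5393],[0,478.1315,186.1179],[0,0,1]]),origin=np.array([1.4136,-.1862,1.0128]),orientation=[.3084,.2531,.5669,.7207])
for z in (.15,.2,.25,.3): print(z,pix2z(sc,[[464*k,193*k]],z)[0,:2],pix2z(D["stand"],[[232*k,278*k]],z)[0,:2])
E
```

```text
handle [[0.4079 0.1831]
 [0.4308 0.1851]
 [0.4332 0.1629]
 [0.4105 0.1613]] [0.4206 0.1731] [np.float64(0.021995567329274362), np.float64(0.022956888426750935), np.float64(0.02235376118961239), np.float64(0.02268705958204479)]
yaw mod90 4.997011645898943
yaw mod90 4.073902501387873
yaw mod90 6.142404443352973
yaw mod90 6.871855189040147
mouth [[0.4211 0.1721 0.065 ]]
foot [[0.3896 0.2276 0.008 ]
 [0.4733 0.2051 0.008 ]
 [0.3667 0.1418 0.008 ]] centre [0.42   0.1735 0.008 ]
hole [[0.6338 0.2586 0.157 ]]
bolts [[0.5867 0.3041 0.1641]
 [0.6732 0.2104 0.1641]] [0.63   0.2573 0.1641] 0.12750737382559688 132.7004717620755
orange [[0.3165 0.1872 0.2   ]]
hole in stand view [[0.6338 0.2589 0.157 ]] bolts [[0.5843 0.3037 0.1641]
 [0.673  0.2096 0.1641]]
0.15 [0.2665 0.2043] [0.3033 0.1724]
0.2 [0.3329 0.1817] [0.3165 0.1872]
0.25 [0.3994 0.1591] [0.3297 0.2021]
0.3 [0.4659 0.1364] [0.3429 0.2169]
```

```bash
cat >> h.py <<'E'
HAND=np.array([.4206,.1731,.1775]); HYAW=np.radians(5.5)
MOUTH=np.array([.6335,.2588,.157]); YH=np.radians(43.1); T27=np.radians(27)
N=np.array([-np.sin(T27)*np.cos(YH),-np.sin(T27)*np.sin(YH),np.cos(T27)])
def bore_q(psi): # tool z=-N, tool x rotated by psi about it
    z=-N; x=np.array([np.cos(psi),np.sin(psi),0]); x-=z*(x@z); x/=np.linalg.norm(x)
    return R.from_matrix(np.c_[x,np.cross(z,x),z]).as_quat()
def bore_p(depth): return MOUTH+N*(.1675-depth)
E
python3 - <<'E'
from h import *
from station import planner,telemetry
ik=planner.inverse_kinematics
for k in range(4):
    y=HYAW+k*np.pi/2
    y=(y+np.pi)%(2*np.pi)-np.pi
    print("pick",round(y,2),[(ik(HAND+[0,0,d],down(y)),) and round(margin(np.array(ik(HAND+[0,0,d],down(y)))) if ik(HAND+[0,0,d],down(y)) is not None else -9,2) for d in (0,.1,.2)], ik(HAND+[0,0,.2],down(y)))
for psi in np.arange(-3,3.1,.4):
    r=[ik(bore_p(d),bore_q(psi)) for d in (-.06,0,.06,.118)]
    print("bore",round(psi,2),[round(margin(None if q is None else np.array(q)),2) for q in r],r[0])
E
```

```text
pick 0.1 [0.34, 0.45, 0.36] [ 0.5884  0.0546 -1.0614  1.8213  0.0496  1.294  -1.9607]
pick 1.67 [0.35, 0.33, 0.26] [ 0.7814  0.0911 -1.2815  1.8187  0.0907  1.2979 -0.4274]
pick -3.05 [0.23, 0.06, 0.2] [ 0.8278  0.108  -1.3411  1.8182  0.1092  1.3003  1.1255]
pick -1.47 [0.01, 0.06, 0.01] [-1.9549 -0.2356  1.3411  1.8752  0.2364  1.3276  2.5595]
bore -3.0 [0.15, 0.11, 0.17, 0.26] [ 1.0151  0.223  -1.3936  1.9104  0.0442  0.756   1.3064]
bore -2.6 [0.03, 0.08, 0.11, 0.17] [ 1.0648  0.3135 -1.5118  1.91    0.207   0.7709  1.5984]
bore -2.2 [0.2, 0.01, 0.05, 0.11] [ 0.9855  0.196  -1.3439  1.9106 -0.0054  0.7545  2.226 ]
bore -1.8 [-9, 0.17, 0.25, 0.05] None
bore -1.4 [-9, 0.09, 0.03, 0.02] None
bore -1.0 [0.0, 0.13, 0.2, 0.34] [-1.1127  0.0214  0.8963  1.9621 -0.3567  0.784  -2.566 ]
bore -0.6 [0.24, 0.14, 0.06, 0.02] [ 0.6134  0.0851 -0.891   1.9166 -0.2171  0.763  -2.3295]
bore -0.2 [0.4, 0.44, 0.33, 0.23] [ 0.6704  0.093  -0.9535  1.9155 -0.2014  0.7617 -1.9721]
bore 0.2 [0.41, 0.44, 0.33, 0.24] [ 0.7248  0.102  -1.0144  1.9145 -0.1836  0.7602 -1.5855]
bore 0.6 [0.43, 0.44, 0.34, 0.25] [ 0.8069  0.1194 -1.1089  1.9131 -0.1497  0.7579 -1.1782]
bore 1.0 [0.33, 0.45, 0.35, 0.28] [ 0.8882  0.1443 -1.2084  1.9118 -0.1023  0.7556 -0.7699]
bore 1.4 [0.24, 0.39, 0.36, 0.3] [ 0.9571  0.1768 -1.3011  1.911  -0.0413  0.7543 -0.3933]
bore 1.8 [0.16, 0.32, 0.38, 0.32] [ 1.0084  0.216  -1.3816  1.9104  0.0314  0.7555 -0.0624]
bore 2.2 [0.1, 0.26, 0.37, 0.34] [ 1.0396  0.2552 -1.4423  1.9101  0.103   0.7596  0.2418]
bore 2.6 [0.15, 0.2, 0.31, 0.38] [ 1.0157  0.2236 -1.3947  1.9103  0.0454  0.7561  0.6484]
bore 3.0 [0.24, 0.13, 0.24, 0.32] [ 0.9584  0.1775 -1.303   1.9109 -0.0398  0.7543  1.0937]
```

```bash
python3 - <<'E'
from h import *
from station import bot,effector,eyes,telemetry
g=telemetry.get_obs
bot.reach(HAND+[0,0,.17],down(HYAW)); effector.gripper_to(.06)
print(bot.move_linear(HAND+[0,0,.05],velocity=.25), bot.move_linear(HAND,velocity=.08,stop_force=8))
o=g();print(o["time_s"],o["tcp_pos"],o["contact_force"])
effector.gripper_to(.0); bot.wait(.2)
o=g();print(o["opening"],o["tcp_pos"],o["contact_force"],o["wrist_torque"])
if o["opening"]>.02:
    f0=o["contact_force"]
    bot.move_linear(HAND+[0,0,.03],velocity=.08); o=g();print(o["tcp_pos"],o["contact_force"],o["opening"])
    bot.move_linear(HAND+[0,0,.2],velocity=.25)
    o=g();print(o["time_s"],o["contact_force"],o["wrist_torque"],o["opening"])
    im=eyes.camera("wrist");cv2.imwrite("pics/w_held.png",im[:,:,::-1])
E
```

```text
False False
9.95 [0.4206 0.1734 0.1775] [ 0.1888 -0.7392 -0.0526]
0.02411461001362933 [0.4208 0.1731 0.1776] [ 0.3237 -0.1843  0.636 ] [-0.1091 -0.1253 -0.0099]
[0.4208 0.1728 0.2079] [ 1.1519 -0.4023 -1.7742] 0.02372770342616556
12.1667 [ 0.2713 -0.1575 -2.6365] [-0.0181 -0.0296  0.0301] 0.023701005631633344
```

```bash
python3 - <<'E'
from h import *
from station import bot,effector,eyes,telemetry
g=telemetry.get_obs
q=bore_q(.2)
bot.reach(bore_p(-.06),q); bot.move_linear(bore_p(-.006),velocity=.15)
bot.wait(.2); o=g(); print(o["time_s"],o["tcp_pos"]-bore_p(-.006),o["contact_force"])
im=eyes.camera("wrist");cv2.imwrite("pics/w_mouth.png",cv2.resize(im[:,:,::-1],(800,600)))
hit=bot.move_linear(bore_p(.122),velocity=.045,stop_force=6)
o=g();d=o["tcp_pos"]-MOUTH
print(hit,o["time_s"],"depth",.1675-d@N,"lat",d-N*(d@N),o["contact_force"],"axial",o["contact_force"]@N,o["wrist_torque"],o["opening"])
E
```

```text
13.5417 [ 0.0004 -0.      0.0012] [-0.2339 -0.337  -1.8565]
True 15.1917 depth 0.06554305211497498 lat [0.0001 0.     0.0001] [-1.8213 -1.2687  4.2278] axial 4.764256500758211 [-0.2589  0.2214 -0.0074] 0.023993393443778356
```

```bash
python3 - <<'E'
from h import *
from station import bot,effector,eyes,telemetry
g=telemetry.get_obs
bot.move_linear(bore_p(.058),velocity=.04); bot.wait(.1)
hit=bot.move_linear(bore_p(.09),velocity=.03,stop_force=9)
o=g();d=o["tcp_pos"]-MOUTH
print(hit,o["time_s"],"depth",.1675-d@N,"lat",d-N*(d@N),o["contact_force"],"axial",o["contact_force"]@N)
bot.wait(.2)
bot.move_linear(bore_p(-.06),velocity=.15)
bot.reach(HAND+[0,0,.2],down(HYAW))
bot.move_linear(HAND+[0,0,.07],velocity=.2)
bot.wait(.2)
o=g();print(o["time_s"],o["tcp_pos"],o["contact_force"],o["opening"])
im=eyes.camera("wrist");cv2.imwrite("pics/w_ret.png",cv2.resize(im[:,:,::-1],(800,600),interpolation=cv2.INTER_CUBIC))
E
```

```text
True 16.125 depth 0.06576321915809825 lat [ 0.0005 -0.0001  0.0002] [-3.4098 -1.9914  7.5419] axial 8.467935732454439
18.9333 [0.4215 0.1733 0.2486] [ 0.0636  0.2912 -1.755 ] 0.023868994196100123
```

View pics/w_ret.png

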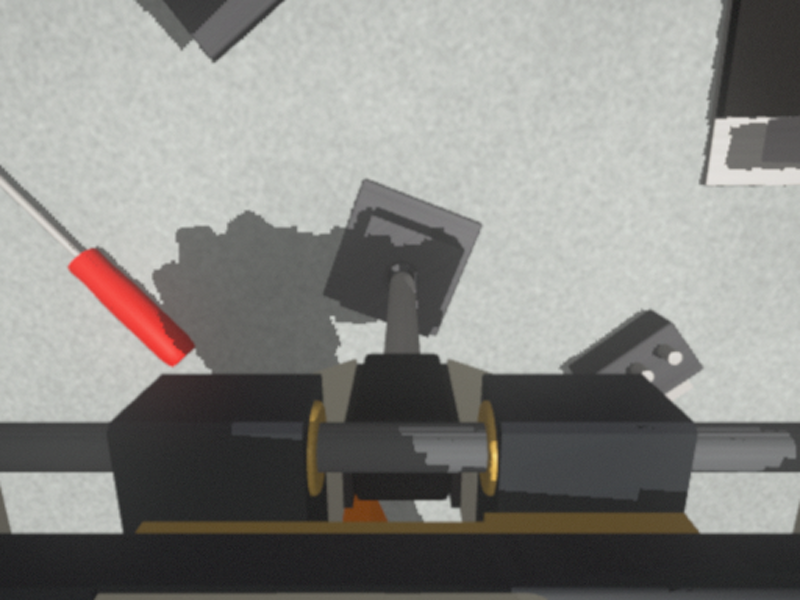

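Viewed 7. The depth is 65 mm: both touches came out at 65.5–65.8 mm, with the force almost purely axial. The rod hangs straight over the stand hole, tip near (403,277), so I'm inserting it now.

```bash
python3 - <<'E'
from h import *
from station import bot,effector,eyes,telemetry
g=telemetry.get_obs
hit=bot.move_linear(HAND+[0,0,-.001],velocity=.06,stop_force=6)
o=g();print(hit,o["time_s"],o["tcp_pos"],o["contact_force"])
if o["tcp_pos"][2]<.183:
    effector.gripper_to(.06); bot.wait(.2)
    bot.move_linear(HAND+[0,0,.07],velocity=.12); bot.move_linear(HAND+[0,0,.2],velocity=.3)
    info=eyes.camera_info("wrist"); im=eyes.camera("wrist")
    cv2.imwrite("pics/w_after.png",im[:,:,::-1]); print(proj(info,[HAND+[0,0,.0225],MOUTH]))
    o=g();print(o["time_s"],o["contact_force"],o["opening"])
    im=eyes.camera("top");cv2.imwrite("pics/top1.png",im[:,:,::-1])
    im=eyes.camera("scene");cv2.imwrite("pics/scene1.png",im[:,:,::-1])
E
```

```text
True 20.1167 [0.4203 0.1731 0.1769] [-0.9512 -0.8617  5.0957]
[[255.4964 176.8094]
 [181.9025 -76.2348]]
22.4667 [-0.2117 -1.0013 -0.1109] 0.05984624173323227
```

```bash
python3 - <<'E'
from h import *
I=cv2.INTER_CUBIC
a=cv2.resize(cv2.imread("pics/w_blocks_raw.png")[70:270,195:295],None,fx=3,fy=3,interpolation=I)
b=cv2.resize(cv2.imread("pics/top1.png")[125:200,275:400],None,fx=4,fy=4,interpolation=I)
c=cv2.resize(cv2.imread("pics/w_after.png")[110:260,205:330],(250,300),interpolation=I)
d=cv2.resize(cv2.imread("pics/scene1.png")[110:210,262:345],(249,300),interpolation=I)
d=np.hstack([d,d[:,:1]])
cv2.imwrite("pics/crop2.png",np.hstack([a,np.vstack([b,np.hstack([c,d])])]))
E
```

```text
(no output)
```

View pics/crop2.png

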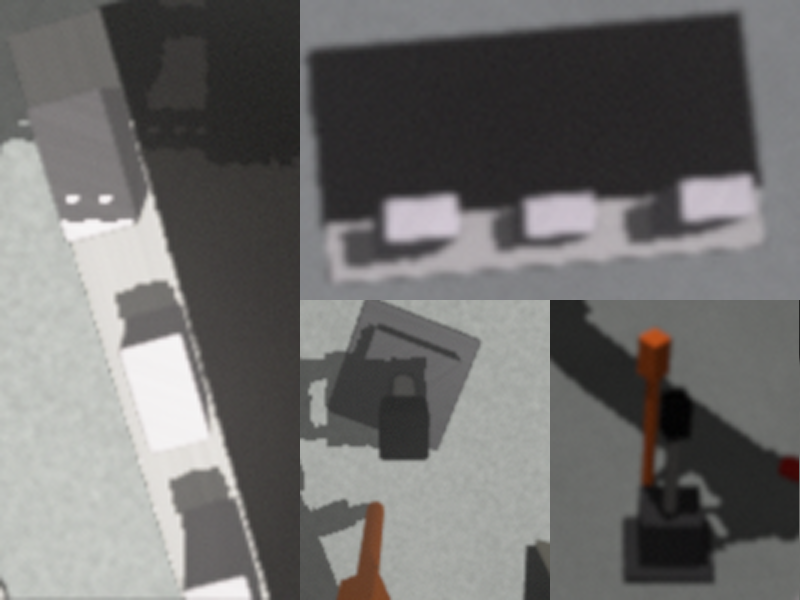

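```bash
python3 - <<'E'
from h import *
import pickle
from station import eyes,planner
D=pickle.load(open("views.pkl","rb"));w=D["blocks"];t=eyes.camera_info("top")
W=lambda *p:np.array([[195+(u+.5)/3-.5,70+(v+.5)/3-.5] for u,v in p])
T=lambda *p:np.array([[275+(u-300+.5)/4-.5,125+(v+.5)/4-.5] for u,v in p])
for n,i,c in (("w",w,W((120,348),(182,335),(208,438),(152,452))),("t",t,T((525,197),(595,192),(597,236),(527,240)))):
    p=pix2z(i,c,.071)[:,:2];print(n,p,p.mean(0),[np.linalg.norm(p[k]-p[k-1]).round(4) for k in range(4)])
    
e=pix2z(w,W((103,12),(265,600)),.016);print("step w",e,np.degrees(np.arctan2(*(e[0]-e[1])[1::-1]))-90)
e=pix2z(t,T((325,222),(762,186)),.016);print("step t",e,np.degrees(np.arctan2(*(e[0]-e[1])[1::-1]))-90)
e=pix2z(t,T((310,50),(740,12)),.016);print("far t",e,np.degrees(np.arctan2(*(e[0]-e[1])[1::-1]))-90)
ry=np.radians(5.5); X=np.array([np.cos(ry),np.sin(ry)])
for k in (-1,0,1,2):
    y=ry+k*np.pi/2
    print(y,[(round(margin(np.array(q)),2) if q is not None else None) for q in (planner.inverse_kinematics([.5405+d*X[0],-.1945+d*X[1],z],down(y)) for d,z in ((-.06,.25),(-.06,.08),(-.02,.08),(.04,.06),(-.06,.045),(.0,.045)))])
E
```

```text
w [[ 0.5238 -0.1704]
 [ 0.551  -0.1693]
 [ 0.5542 -0.2171]
 [ 0.5288 -0.2194]] [ 0.5395 -0.194 ] [np.float64(0.0492), np.float64(0.0272), np.float64(0.048), np.float64(0.0256)]
t [[ 0.5536 -0.1685]
 [ 0.5579 -0.2186]
 [ 0.5261 -0.2198]
 [ 0.5225 -0.1698]] [ 0.5401 -0.1942] [np.float64(0.0311), np.float64(0.0503), np.float64(0.0318), np.float64(0.0501)]
step w [[ 0.5394 -0.0313  0.016 ]
 [ 0.5665 -0.3294  0.016 ]] 5.202039903472027
step t [[ 0.5406 -0.0277  0.016 ]
 [ 0.5726 -0.3564  0.016 ]] 5.558484506741053
far t [[ 0.6729 -0.0149  0.016 ]
 [ 0.7066 -0.3424  0.016 ]] 5.863867953293649
-1.4748032179352084 [0.06, 0.02, 0.15, 0.13, 0.07, 0.01]
0.09599310885968812 [0.56, 0.44, 0.52, 0.62, 0.42, 0.55]
1.6667894356545847 [0.56, 0.43, 0.52, 0.65, 0.42, 0.56]
3.237585762449481 [0.56, 0.44, 0.53, 0.5, 0.43, 0.55]
```

Viewed 8. The rod is back upright in the stand. The short 65 mm block is the middle one, centred at (0.540, -0.194). I'll push it over with closed jaws, turned so the narrow side of the gripper body clears the neighbours.

```bash
cat >> h.py <<'E'
RY=np.radians(5.4); RX=np.array([np.cos(RY),np.sin(RY),0]); B=np.array([.5398,-.1941,0])
def bp(d,z): return B+RX*d+[0,0,z]
E
python3 - <<'E'
from h import *
from station import bot,effector,eyes,telemetry
g=telemetry.get_obs
qo=down(RY+np.pi/2)
effector.gripper_to(0)
bot.reach(bp(-.065,.30),qo); bot.move_linear(bp(-.065,.075),velocity=.2)
bot.wait(.2); o=g();print(o["time_s"],o["tcp_pos"],o["contact_force"],o["opening"]); f0=o["contact_force"]
for d in (-.04,-.03,-.02,-.01,0,.008):
    h=bot.move_linear(bp(d,.075),velocity=.05,stop_force=20); o=g()
    print(d,h,o["tcp_pos"]@RX-B@RX,(o["contact_force"]-f0)@RX,o["contact_force"]-f0)
    if h: break
bot.wait(.5)
bot.move_linear(bp(-.065,.075),velocity=.2); bot.move_linear(bp(-.065,.15),velocity=.25)
o=g();print(o["time_s"])
a=eyes.camera("top");b=eyes.camera("scene")
cv2.imwrite("pics/top2.png",a[:,:,::-1]);cv2.imwrite("pics/scene2.png",b[:,:,::-1])
I=cv2.INTER_CUBIC
cv2.imwrite("pics/crop3.png",np.hstack([cv2.resize(a[110:210,270:400,::-1],None,fx=3,fy=3,interpolation=I),cv2.resize(b[190:310,115:270,::-1],(390,300),interpolation=I)]))
E
```

```text
27.025 [ 0.4757 -0.2006  0.0759] [0.1396 0.8448 0.725 ] 0.0005032872718133296
-0.04 False -0.040101456213884557 -0.4584237315227038 [-0.3243 -1.4404 -0.6296]
-0.03 False -0.029680543300391937 -1.4096478663819545 [-1.2573 -1.6785 -0.8952]
-0.02 False -0.019482585673021302 -0.5891045987760467 [-0.5681 -0.2498  0.5132]
-0.01 False -0.009415011182484223 -0.31473505994038403 [-0.2752 -0.4329 -0.6946]
0 False 0.0004911467436437 -0.42984228316935896 [-0.3895 -0.4468 -0.9205]
0.008 False 0.008462044884739228 -0.01847768629625138 [ 0.0193 -0.4007 -0.1232]
30.85
```

View pics/crop3.png

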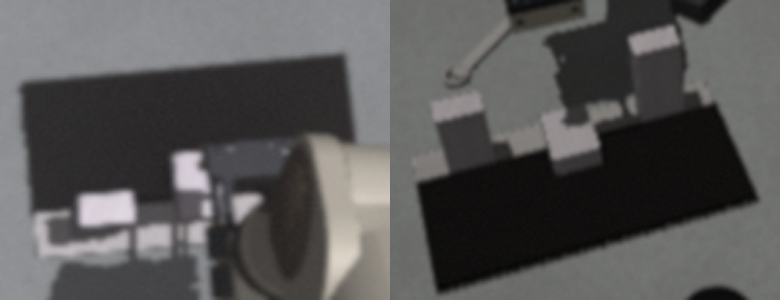

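Viewed 9. The block is lying over the step edge, and its rear end at about (565,115) overhangs the shelf. I'll push it fully onto the pad.

```bash
python3 - <<'E'
from h import *
from station import bot,effector,eyes,telemetry
g=telemetry.get_obs
bot.move_linear(bp(-.065,.049),velocity=.2)
bot.wait(.2); o=g();print(o["time_s"],o["contact_force"]); f0=o["contact_force"]
for d in np.arange(-.04,.019,.008):
    h=bot.move_linear(bp(d,.049),velocity=.05,stop_force=15); o=g()
    print(round(d,3),h,(o["tcp_pos"]-B)@RX,(o["contact_force"]-f0))
    if h: break
bot.wait(.2)
bot.move_linear(bp(-.03,.049),velocity=.15); bot.move_linear(bp(-.05,.2),velocity=.25)
bot.reach([.36,-.12,.36],down(RY+np.pi/2)); bot.wait(.3)
o=g();print(o["time_s"],o["tcp_pos"])
a=eyes.camera("top");b=eyes.camera("scene")
cv2.imwrite("pics/top3.png",a[:,:,::-1]);cv2.imwrite("pics/scene3.png",b[:,:,::-1])
I=cv2.INTER_CUBIC
x=np.hstack([cv2.resize(a[110:210,270:400,::-1],None,fx=3,fy=3,interpolation=I),cv2.resize(b[190:310,115:270,::-1],(390,300),interpolation=I)])
y=np.hstack([cv2.resize(a[:,:,::-1],(390,292),interpolation=I),cv2.resize(b[:,:,::-1],(390,292),interpolation=I)])
cv2.imwrite("pics/crop4.png",np.vstack([x,y]))
E
```

```text
31.8083 [ 0.5457 -0.7831 -0.8516]
-0.04 False -0.0401034851612803 [-1.4176  0.5262 -0.055 ]
-0.032 False -0.03153410611702816 [-0.6031  0.4154 -0.3262]
-0.024 False -0.02350631713569711 [-0.9898  0.8798  1.3012]
-0.016 False -0.015382017579543564 [-0.0302  1.3527 -0.5661]
-0.008 False -0.007290316585787411 [-0.5353  0.4607  0.9941]
0.0 False 0.0007339087706279859 [-0.1671  1.0753  0.3988]
0.008 False 0.008702112315129398 [-1.1385  0.9256  2.1791]
0.016 False 0.01667588317569052 [-1.2415  1.0384  1.093 ]
37.2167 [ 0.3601 -0.1201  0.3593]
```

View pics/crop4.png

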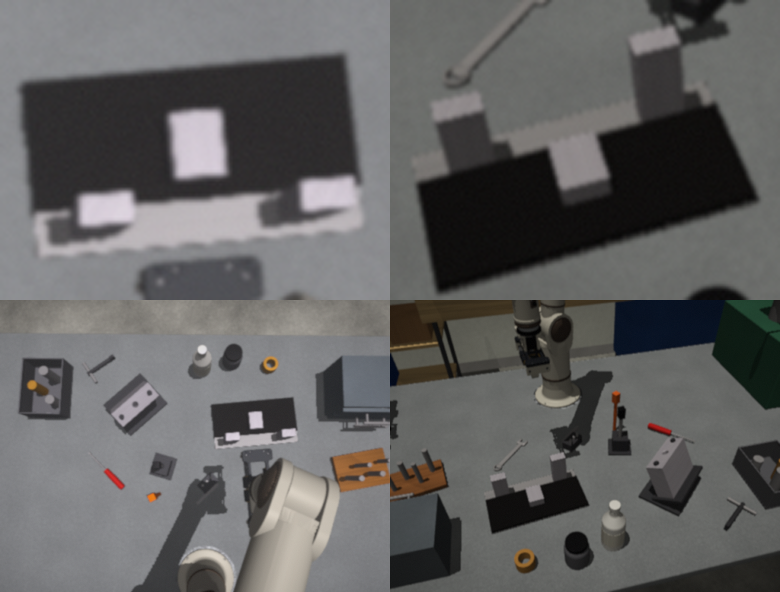

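```bash
python3 - <<'E'
from station import order,telemetry
o=telemetry.get_obs();print(o["time_s"],o["contact_force"]);print(order.finish_job())
E
```

```text
37.3167 [0.19899568 0.39205303 0.31420518]
the job is handed in; nothing more can be done
None
```

The job is done and handed in at about 37 s of the 64 s allowed; I got no verdict back.

- **Hole depth:** I felt the bottom twice with the rod. The two touches read 65.5 and 65.8 mm, with the force almost purely along the hole, so the hole is 65 mm deep.
- **Rod:** It went back into its stand, seating within 1 mm of its starting height. A picture afterwards showed it upright, and it was still upright in the last overview pictures.
- **Block:** I tipped the 65 mm block, the middle one, over the step with closed fingers. It first lay overhanging the shelf, so I pushed it further until it was fully on the pad.
- **Last checks:** The top and scene pictures show the block flat on the pad. The other two blocks are still standing, and I saw nothing else out of place. The gripper was clear of everything and the force on the tool was about zero. None of the checks failed or disagreed.

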